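Lay a timber block into the bench cradle and shut the gate

ROBOT

A 6-joint arm with a two-finger parallel gripper is mounted at the origin on a cart in front of the work surface, level with it; the furniture and walls round the work are solid. World frame = base frame: x ahead of the robot, y to its left, z up, the work surface at z = 0. Lengths are in m, angles in rad, forces in N, time in s.
With the tool pointing down it reaches from about 0.3 to 0.85 m from the base axis. Payload 4.2 kg.
Tool frame: the origin (TCP) lies at the centre of the arm's flange, where the gripper is bolted on; the fingertips stand 191 mm ahead of it and the grasp point (between the pads) lies 172 mm ahead of it; z points along the fingers, y is the line along which they close (so a half turn about z gives the same grasp; the last joint's range is limited). The gripper opens to 91 mm and grips with 3 to 60 N. Pads are 32 mm wide; open, the fingers measure 118 mm over their backs; the gripper's body (76 mm by 178 mm) begins 60 mm behind the grasp point.
Start: joints at [1.14, 0.32, 1.565, -0, 1.257, -0.02], TCP at [0.23, 0.527, 0.405] pointing down, gripper open.
Joint ranges: [-3.11, 3.11], [-0.84, 2.01], [0.21, 2.61], [-1.34, 4.49], [0.05, 2.63], [-2.56, 2.56]. Speed limits (rad/s): [2.57, 2.57, 3.14, 3.14, 3.14, 3.14].

INTERFACE

Orientations are given as a unit quaternion [x, y, z, w].
In Python, from workcell import r gives the robot as it stands. The module is installed in compiled form; this text tells all that it offers.
- The arm moves only by the tool move_arm, never from a script. Its arguments are lists of equal length, an entry for each row: "translation": the shift along the tool's x, y, z in m, a list of three; "spin": the turn about the tool's z in degrees; "grip": the closure, from 0 (fully open) to 1 (shut). A call has 1 to 10 rows; each row is the pose to reach, as a shift and turn from the pose commanded when the call began, along the tool's axes at that moment; what a row does not reach only later rows make up. A row lasts 1/12 s, in which the tool goes at most 41.7 mm and 7.16 degrees, less where a joint would pass 70% of its speed; a pose out of reach is approached as far as the arm can. A call with a gripper value outside its range is refused whole. The fingers move at their own pace and stop on an object; "newtons" is the grip in N (left out, the last holds). Time passes only in rows, so rows that repeat a pose let the fingers close. It gives the time, the measured TCP pose, the force, the opening and the grip force at its end, in the units of the state.
- r.get_obs(): the state, without advancing time (a new reading comes with each control period).
- r.capture(name): name is "scene" or "top" or "wrist"; returns a dict with "frame" (480x640x3 uint8, red, green, blue), "fx", "fy", "cx", "cy" (pixels), "world_to_cam" (4x4, takes a point from world to camera coordinates); the wrist camera has in their place "mount" (4x4, takes a point from camera to tool coordinates, whose origin is the TCP and whose axes are the flange's). Camera axes: x right, y up, looking along -z (the intrinsics and any distortion apply to the point x, -y, -z); pixel columns grow to the right and rows downward; lengths in m; the calibration is good to about 2 mm. A picture is of the moment at which its call begins: read the wrist's pose just before it. There is no depth.
- r.sign_off(): hands the job in; it is judged then, once.
Trained networks look in a picture, given as the dict that the camera call returned (one of the last four; its "shot" number tells which), for a name from the list of things; names that differ only in an ending like _2 or _b are one class to them, and where a whole thing is asked for, a point or a joint stands for the part that bears it (a point fixed in the world has none). Each returns a list of dicts, best first, with "p" (0 to 1); they miss things now and then, are a little off and sometimes report something else, mostly with a low value. They report only what shows in the picture. A call takes as long as a camera call.
- r.search_frame(picture, query): "xyz" ([x, y, z] in m, in world coordinates, good to about 4 mm: the middle of the surface that is visible of it).
- r.regions_of(picture, query): "region" (480x640 bool, what is visible of it).
- r.tip_of(picture, query): "xyz" ([x, y, z] in m, in world coordinates, good to about 4 mm: a listed point, or the origin of a listed thing).
The state is a dict: "time_s": time; "joint_pos": joint angles; "dq": joint speeds; "tau": joint torques, N m; "position": TCP position; "orientation": TCP orientation; "ft_force": force on the tool from outside, world axes, zero at the start; "moment": the same for the moment, N m; "gripper_width": finger opening in m; "grip_force": force on a finger pad.
Only numpy, scipy, OpenCV 4.12 (cv2) and the standard library are available. Lean on these libraries where they do the work, as an engineer would, in place of code of your own. Each camera call takes 0.05 s, during which the arm holds its last target. There are 200 camera calls.

TASK

Tip the standing timber block over, without lifting it, so that it lies down along the channel of the bench cradle with its upper end towards the end stop. Then slide it along until it is fully home against the end stop, and swing the gate bar fully across the channel behind it. Let go of everything and do not disturb the other things on the bench.

Things in the scene. Friction and masses are not known exactly. Their poses are not given: they have to be found in the camera images.
- cradle: Wooden cradle fixed on the bench: base 350 x 146 x 12 mm, a rail along each long side (20 mm wide, tops 42 mm over the bench), channel 106 mm wide between them, an end stop at one end, the other end open. Origin: centre of the base's underside. x: along the channel to the end stop (open end at x = -175 mm); y: across, to the robot-side rail with the gate; z up.
- stop_face (a point): Centre of the end stop's inner face, at (155, 0, 40) mm in the cradle's frame. The stop is 20 mm thick and its top is 68 mm over the bench. The block's end must rest against this face.
- block: Pale timber block 70 x 96 x 180 mm, about 0.6 kg, standing on the cradle's base (12 mm over the bench) near the open end, 5 mm from either rail. Origin: centre of its underside. x: 70 mm thickness, along the channel; y: 96 mm width; z: up its length. Pushed high along the channel it tips over; pushed low it slides. Laid down: origin 47 mm, top face 82 mm over the bench.
- block_upper_end (a point): Centre of the block's upper end, 180 mm from its origin. When the block has been tipped towards the stop this end leads, some 30 to 70 mm short of the stop; fully home it touches the stop face, and the block's origin is then at x = -25 mm in the cradle's frame.
- gate (a joint): Steel gate bar 18 mm wide, 12 mm high, underside 47 mm over the bench, 98 mm long from its vertical pivot. 0 rad = closed (hard limit), square across the channel to the cradle's -y, 9 mm behind a block that is home; 1.57 = along its rail, to the cradle's -x; 2.0 = swung outward. Closes counter-clockwise from above. Starts at 1.6 to 1.9; friction 0.06 N m; stays where left.
- gate_post (a point): Centre of the top face, 125 mm over the bench, of the black round post on the gate bar: 26 mm in diameter, 66 mm tall above the bar, 85 mm from the pivot.
- gate_pivot (a point): The gate's pivot axis, at the bar's underside 47 mm over the bench; at (-43, 63, 47) mm in the cradle's frame.
- sanding_block: Bystander: sanding block 66 x 112 x 36 mm lying on the bench to the right of the cradle; origin at the centre of its underside.
- tape_measure: Bystander: tape measure 36 x 82 x 63 mm standing on the bench beyond the cradle's left end; origin at the centre of its underside.
- pliers: Bystander: pliers 64 x 161 x 14 mm lying on the bench to the left; origin at the centre of the underside.
- oil_can: Bystander: metal pump oiler, 62 mm in diameter, 140 mm tall, standing on the bench behind the cradle; origin at the centre of its underside.

How it is judged:
On the way, in this order (a step that is already met when the one before it is completed fails the run):
1. the block lies along the channel, its upper end towards the stop (angle between the z axis of block and the x axis of cradle, either way round below 0.1 rad and angle between the x axis of block and the z axis of cradle, either way round below 0.1 rad and y of block in the frame of cradle between -0.012 and 0.012 m and z of block in the frame of cradle between 0.04 and 0.054 m and x of block_upper_end in the frame of cradle above 0.05 m), for 0.1 s.
2. the block is home against the end stop (all of step 1 and x of block in the frame of cradle above -0.031 m), for 0.2 s.
3. the gate is across the channel (value of joint gate below 0.1 rad), for 0.2 s.
At the end, for the whole second after the job is handed in: The block lies flat on its 96 mm wide face in the channel (axes within 0.1 rad, centred within 12 mm, resting on the base), its upper end within 6 mm of the end stop, at rest; the gate is within 0.1 rad of closed (all of step 2 and value of joint gate below 0.1 rad and linear speed of block below 0.02 m/s); the robot touches nothing.
It fails at once if the block was lifted (the centre of its underside rose above 90 mm over the bench) (height (world z) of block above 0.09 m).
It fails at once if the sanding block was moved by more than 30 mm (distance of sanding_block from where it was at the start of the episode above 0.03 m).
It fails at once if the tape measure was moved by more than 30 mm (distance of tape_measure from where it was at the start of the episode above 0.03 m).
It fails at once if the pliers was moved by more than 30 mm (distance of pliers from where it was at the start of the episode above 0.03 m).
It fails at once if the oil can was moved by more than 30 mm (distance of oil_can from where it was at the start of the episode above 0.03 m).
It also fails if it takes over 58 s, if anything falls off the work surface, if the arm or the gripper's body presses on something with over 40 N, if the wrist force passes 120 N, or if a joint passes its speed limit or range.

## Working session

There is one attempt and no reset: what is moved stays moved. The work goes in short steps, Python scripts to look and compute and a tool call to move; the robot and the scene stay as the last step left them, time stands still between calls to the robot, and variables do not carry over. Pictures are saved under pics/ and viewed, at most 10 in all, crops included, and the job is handed in when it is done.

Besides the shell and the picture viewer there is one more tool, called by a JSON object that holds its "name" and its "arguments". move_arm: Moves the arm, as the interface text tells. Its arguments: {"type":"object","properties":{"translation":{"type":"array","items":{"type":"array","items":{"type":"number"}}},"spin":{"type":"array","items":{"type":"number"}},"grip":{"type":"array","items":{"type":"number"}},"newtons":{"type":"number"}},"required":["translation","spin","grip"]}

```bash
mkdir -p pics
python3 - <<'E'
from workcell import r
import cv2,numpy as np
o=r.get_obs();print(o['time_s'],o['position'],o['orientation'])
ims=[]
for c in("scene","top"):
    p=r.capture(c);ims.append(p['frame'])
    cv2.imwrite(f'pics/{c}0.png',p['frame'][:,:,::-1])
    for n in("cradle","stop_face","block","block_upper_end","gate_post","gate_pivot","sanding_block","tape_measure","pliers","oil_can"):
        print(c,n,[(np.round(d['xyz'],3).tolist(),round(d['p'],2)) for d in r.tip_of(p,n)[:2]])
E
```

```text
0.0 [0.22953631 0.52702066 0.40391325] [ 2.03918174e-01  9.78987532e-01 -8.69783236e-04 -1.82620564e-04]
scene cradle [([0.507, -0.138, -0.004], 0.83)]
scene stop_face [([0.535, 0.008, 0.041], 0.56)]
scene block [([0.481, -0.262, 0.013], 0.57)]
scene block_upper_end [([0.484, -0.263, 0.192], 0.67)]
scene gate_post [([0.404, -0.248, 0.129], 0.66)]
scene gate_pivot [([0.435, -0.174, 0.046], 0.79)]
scene sanding_block [([0.355, -0.504, -0.005], 0.88)]
scene tape_measure [([0.697, 0.077, -0.001], 0.75)]
scene pliers [([0.63, 0.188, -0.005], 0.7)]
scene oil_can []
top cradle [([0.503, -0.137, -0.002], 0.89)]
top stop_face [([0.532, 0.01, 0.039], 0.96), ([0.694, 0.081, -0.002], 0.42)]
top block [([0.48, -0.263, 0.008], 0.63)]
top block_upper_end [([0.484, -0.263, 0.187], 0.76)]
top gate_post [([0.404, -0.252, 0.125], 0.62)]
top gate_pivot []
top sanding_block [([0.355, -0.506, 0.001], 0.74)]
top tape_measure [([0.693, 0.077, -0.001], 0.94)]
top pliers [([0.533, 0.011, 0.042], 0.7)]
top oil_can [([0.737, -0.035, 0.001], 0.96)]
```

View pics/scene0.png

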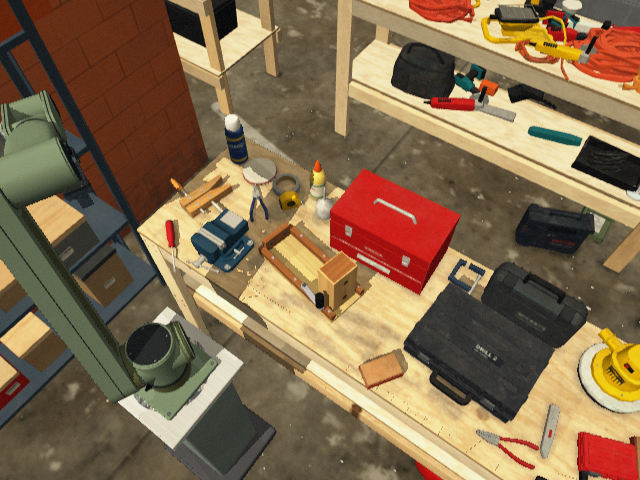

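View pics/top0.png

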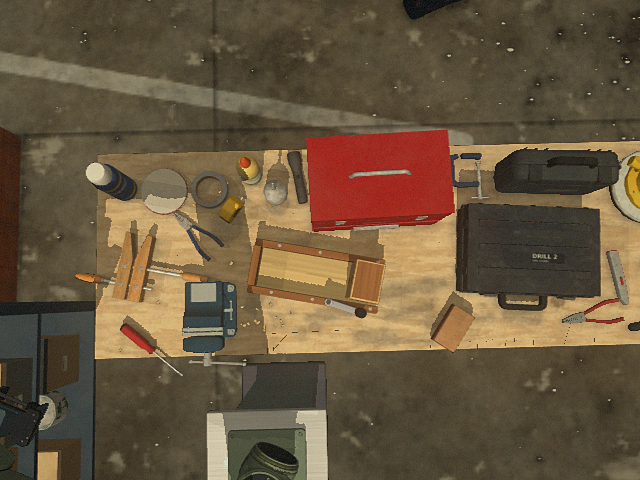

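```bash
cat > h.py <<'E'
from workcell import r
import numpy as np
from scipy.spatial.transform import Rotation as R
a=np.array([.533,.009]);b=np.array([.482,-.263])
X=(a-b)/np.linalg.norm(a-b);Y=np.array([-X[1],X[0]])
C=(a-.155*X+np.array([.505,-.1375]))/2
def w(x,y):return C+x*X+y*Y
def go(x,y,z):
    "tool-axes shift and spin to put TCP at cradle x,y, fingertips at z, tool y along cradle x"
    o=r.get_obs();M=R.from_quat(o['orientation']).as_matrix()
    d=np.r_[w(x,y),z+.191]-o['position']
    e=np.degrees(np.arctan2(X[1],X[0])-np.arctan2(M[1,1],M[0,1]))
    print('t',o['time_s'],'shift',(M.T@d).round(4).tolist(),'spin',round(-e,1),'f',o['ft_force'].round(1) if hasattr(o['ft_force'],'round') else o['ft_force'])
def cr(p):
    p=np.array(p);d=p[:2]-C;return [round(float(d@X),4),round(float(d@Y),4),round(float(p[2]),4)]
E
python3 -c "
from h import *
print(C,X,cr([.482,-.263,0]),cr([.404,-.25,.125]));go(-.22,0,.215)"
```

```text
[ 0.50471764 -0.14042259] [0.18428854 0.98287219] [-0.1247, -0.0003, 0.0] [-0.1263, 0.0788, 0.125]
t 1.1 shift [-0.568, -0.7166, -0.0013] spin -12.9 f [ 0.2 -1.   0.9]
```

{"name": "move_arm", "arguments": {"translation": [[-0.025,-0.031,0],[-0.05,-0.062,0],[-0.075,-0.093,0],[-0.1,-0.124,0],[-0.125,-0.155,0],[-0.15,-0.186,0],[-0.175,-0.217,0],[-0.2,-0.248,0],[-0.225,-0.279,0],[-0.25,-0.31,0]], "spin": [0,0,-3,-6,-9,-13,-13,-13,-13,-13], "grip": [1,1,1,1,1,1,1,1,1,1], "newtons": 30}}

```text
time_s: 1.93
position: [0.3348, 0.1413, 0.4051]
orientation: [0.091, 0.996, 0.0, 0.001]
ft_force: [1.6, 0.2, -0.0]
gripper_width: 0.0274
grip_force: 0.0
```

```bash
python3 -c "
from h import *
go(-.22,0,.215)"
```

```text
t 1.9333 shift [-0.2179, -0.4661, -0.001] spin 0.1 f [ 1.6  0.2 -0. ]
```

{"name": "move_arm", "arguments": {"translation": [[-0.017,-0.036,0],[-0.034,-0.072,0],[-0.051,-0.108,0],[-0.068,-0.144,0],[-0.085,-0.18,0],[-0.102,-0.216,0],[-0.119,-0.252,0],[-0.136,-0.288,0],[-0.153,-0.324,0],[-0.17,-0.36,0]], "spin": [0,0,0,0,0,0,0,0,0,0], "grip": [1,1,1,1,1,1,1,1,1,1]}}

```text
time_s: 2.77
position: [0.4363, -0.2441, 0.4049]
orientation: [0.092, 0.996, 0.0, 0.0]
ft_force: [0.6, 0.0, -0.5]
gripper_width: 0.0005
grip_force: 0.0
```

{"name": "move_arm", "arguments": {"translation": [[-0.016,-0.036,0],[-0.032,-0.072,0],[-0.045,-0.106,0],[-0.045,-0.106,0],[-0.045,-0.106,0]], "spin": [0,0,0,0,0], "grip": [1,1,1,1,1]}}

```text
time_s: 3.18
position: [0.4612, -0.356, 0.4039]
orientation: [0.093, 0.996, 0.0, -0.0]
ft_force: [-0.6, 0.8, 0.2]
gripper_width: 0.0005
grip_force: 0.0
```

Run:
```python
from h import *
import cv2
go(-.22,0,.163)
o=r.get_obs();p=r.capture('wrist');cv2.imwrite('pics/w1.png',p['frame'][:,:,::-1])
print(o['gripper_width'])
for n in("cradle","block","block_upper_end","gate_post","gate_pivot"):
    print(n,[(cr(d['xyz']),round(d['p'],2)) for d in r.tip_of(p,n)[:2]])
```

```text
t 3.1833 shift [-0.0031, -0.0002, 0.0499] spin -0.1 f [-0.6  0.8  0.2]
0.0005195210986972973
cradle []
block [([-0.1283, -0.0029, 0.0129], 0.78)]
block_upper_end [([-0.1224, -0.001, 0.1906], 0.78)]
gate_post [([-0.129, 0.0776, 0.1258], 0.67)]
gate_pivot [([-0.0482, 0.0637, 0.0492], 0.6)]
```

View pics/w1.png

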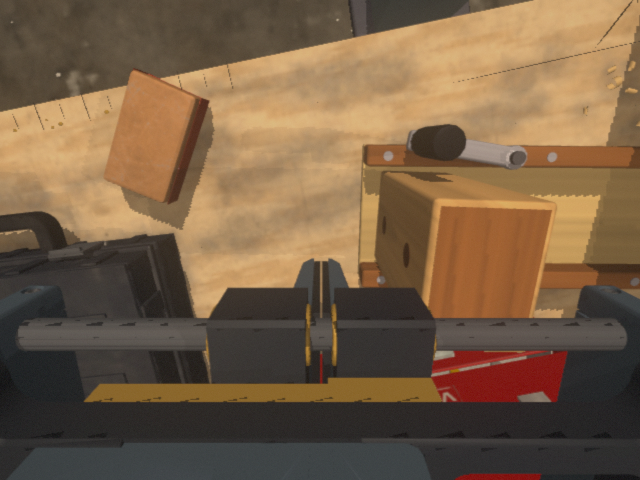

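The wrist view shows the standing block (upper end around pixel 495,260), the gate post at (437,143) and the closed fingers at (322,265) behind the block. This matches the estimates, so I'll go down and push it high.

{"name": "move_arm", "arguments": {"translation": [[-0.003,0,0.025],[-0.003,0,0.05],[-0.003,0.015,0.05],[-0.003,0.03,0.05],[-0.003,0.036,0.05],[-0.003,0.042,0.05],[-0.003,0.048,0.05],[-0.003,0.054,0.05],[-0.003,0.06,0.05],[-0.003,0.066,0.05]], "spin": [0,0,0,0,0,0,0,0,0,0], "grip": [1,1,1,1,1,1,1,1,1,1]}}

```text
time_s: 4.32
position: [0.4764, -0.2898, 0.3555]
orientation: [0.092, 0.996, -0.001, 0.001]
ft_force: [-0.1, -1.3, 1.5]
gripper_width: 0.0004
grip_force: 0.9
```

Run:
```python
from h import *
import cv2
print(cr(r.get_obs()['position']))
p=r.capture('wrist');q=r.capture('scene')
cv2.imwrite('pics/w2.png',cv2.hconcat([p['frame'][:,::1,::-1],q['frame'][140:380,180:500,::-1].repeat(2,0).repeat(2,1)])[::2,::2].copy())
for n in("block","block_upper_end"):
  for c in(p,q):print(n,[(cr(d['xyz']),round(d['p'],2)) for d in r.tip_of(c,n)[:2]])
```

```text
[-0.152, 0.0003, 0.3555]
block [([-0.125, -0.0016, 0.0171], 0.63)]
block [([-0.1233, -0.0031, 0.0146], 0.81)]
block_upper_end [([-0.1045, -0.0026, 0.1954], 0.97)]
block_upper_end [([-0.1021, -0.002, 0.1958], 0.92)]
```

View pics/w2.png

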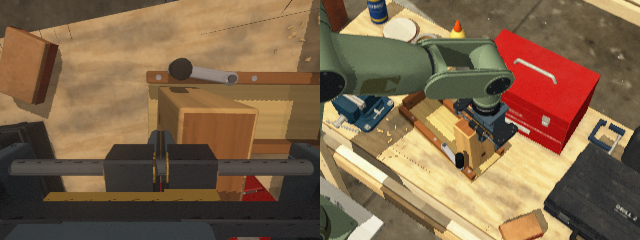

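The block is tipping rather than sliding: its upper end (around pixel 215,140, left half) has moved about 20 mm and the base hasn't. I'll continue the push.

{"name": "move_arm", "arguments": {"translation": [[0,0.006,0],[0,0.012,0],[0,0.018,0],[0,0.024,0],[0,0.03,0],[0,0.036,0],[0,0.042,0],[0,0.048,0],[0,0.052,0],[0,0.052,0]], "spin": [0,0,0,0,0,0,0,0,0,0], "grip": [1,1,1,1,1,1,1,1,1,1]}}

```text
time_s: 5.45
position: [0.4858, -0.2379, 0.3547]
orientation: [0.091, 0.996, 0.0, -0.0]
ft_force: [-0.4, -1.0, -0.6]
gripper_width: 0.0004
grip_force: 0.0
```

Run:
```python
from h import *
import cv2
print(cr(r.get_obs()['position']))
p=r.capture('wrist');q=r.capture('scene')
cv2.imwrite('pics/w3.png',cv2.hconcat([p['frame'][:,::1,::-1],q['frame'][140:380,180:500,::-1].repeat(2,0).repeat(2,1)])[::2,::2].copy())
for n in("block","block_upper_end"):
  for c in(p,q):print(n,[(cr(d['xyz']),round(d['p'],2)) for d in r.tip_of(c,n)[:2]])
```

```text
[-0.0993, 0.0006, 0.3547]
block [([-0.1157, -0.0037, 0.0392], 0.79)]
block [([-0.1051, 0.001, 0.0435], 0.84)]
block_upper_end [([0.0134, -0.0048, 0.1661], 0.87)]
block_upper_end [([0.0428, -0.0071, 0.1346], 0.6)]
```

View pics/w3.png

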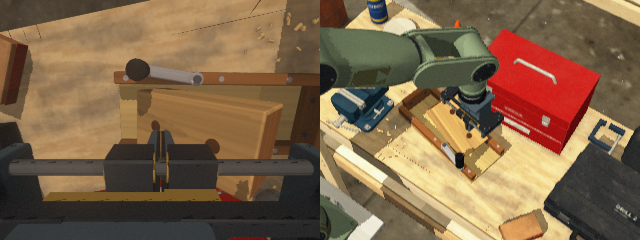

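The block is mid-fall towards the stop, tilted at about pixel (215,140). I'll back the arm away behind it and let it settle.

{"name": "move_arm", "arguments": {"translation": [[0,-0.02,0],[0,-0.04,0],[0,-0.06,0],[0,-0.06,0],[0,-0.06,0],[0,-0.06,0]], "spin": [0,0,0,0,0,0], "grip": [1,1,1,1,1,1]}}

```text
time_s: 6.25
position: [0.4747, -0.2976, 0.3546]
orientation: [0.092, 0.996, 0.0, -0.0]
ft_force: [0.2, 1.7, 1.2]
gripper_width: 0.0004
grip_force: 0.0
```

Run:
```python
from h import *
import cv2
print(cr(r.get_obs()['position']));go(-.15,0,.055)
p=r.capture('wrist');q=r.capture('scene')
cv2.imwrite('pics/w4.png',cv2.hconcat([p['frame'][:,::1,::-1],q['frame'][140:380,180:500,::-1].repeat(2,0).repeat(2,1)])[::2,::2].copy())
for n in("block","block_upper_end","gate_post"):
  for c in(p,q):print(n,[(cr(d['xyz']),round(d['p'],2)) for d in r.tip_of(c,n)[:2]])
```

```text
[-0.16, 0.0006, 0.3546]
t 6.25 shift [-0.0006, 0.0099, 0.1086] spin 0.1 f [0.2 1.7 1.2]
block [([-0.0901, -0.0007, 0.0471], 0.93)]
block [([-0.0839, 0.0004, 0.0462], 0.9)]
block_upper_end []
block_upper_end [([0.0922, -0.003, 0.0462], 0.85)]
gate_post [([-0.1273, 0.0772, 0.1241], 0.61)]
gate_post [([-0.1267, 0.0776, 0.1273], 0.66)]
```

View pics/w4.png

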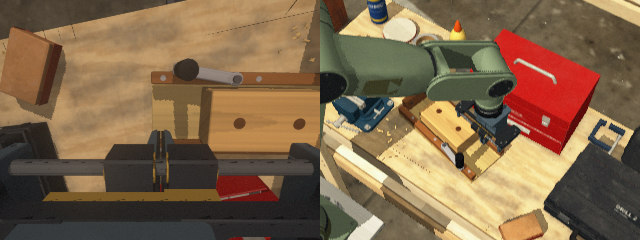

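The block now lies flat along the channel, its near end at about pixel (208,120) and x = -88 mm. Next I'll lower the fingers behind it and slide it.

{"name": "move_arm", "arguments": {"translation": [[0,0,0.03],[0,0,0.06],[0,0,0.09],[0,0,0.108],[0,0,0.108],[0,0.015,0.108],[0,0.03,0.108],[0,0.04,0.108],[0,0.048,0.108],[0,0.056,0.108]], "spin": [0,0,0,0,0,0,0,0,0,0], "grip": [1,1,1,1,1,1,1,1,1,1]}}

```text
time_s: 7.48
position: [0.4855, -0.2418, 0.2481]
orientation: [0.091, 0.996, -0.0, 0.001]
ft_force: [-0.3, -0.2, 0.5]
gripper_width: 0.0003
grip_force: 0.0
```

{"name": "move_arm", "arguments": {"translation": [[0,0.008,0],[0,0.016,0],[0,0.024,0],[0,0.032,0],[0,0.04,0],[0,0.046,0],[0,0.052,0],[0,0.056,0],[0,0.058,0],[0,0.058,0]], "spin": [0,0,0,0,0,0,0,0,0,0], "grip": [1,1,1,1,1,1,1,1,1,1]}}

```text
time_s: 8.32
position: [0.4961, -0.1862, 0.2477]
orientation: [0.091, 0.996, -0.001, 0.001]
ft_force: [-0.9, -4.0, 2.5]
gripper_width: 0.0004
grip_force: 2.4
```

Run:
```python
from h import *
o=r.get_obs();print(cr(o['position']),o['ft_force'])
for c in('wrist','scene','top'):
  p=r.capture(c)
  for n in("block","block_upper_end"):print(c,n,[(cr(d['xyz']),round(d['p'],2)) for d in r.tip_of(p,n)[:2]])
```

```text
[-0.0466, 0.0, 0.2477] [-0.851753   -4.03829201  2.46446729]
wrist block []
wrist block_upper_end []
scene block [([-0.0377, -0.0017, 0.0493], 0.85), ([0.0051, -0.0031, -0.0014], 0.56)]
scene block_upper_end [([0.1435, 0.0009, 0.0453], 0.84), ([0.1509, -0.0022, 0.0388], 0.21)]
top block [([-0.0386, -0.0018, 0.0431], 0.57)]
top block_upper_end [([0.144, -0.0022, 0.0425], 0.6)]
```

{"name": "move_arm", "arguments": {"translation": [[0,0.002,0],[0,0.004,0],[0,0.006,0],[0,0.008,0],[0,0.009,0],[0,0.009,0]], "spin": [0,0,0,0,0,0], "grip": [1,1,1,1,1,1]}}

```text
time_s: 9.27
position: [0.4976, -0.1779, 0.2477]
orientation: [0.091, 0.996, -0.002, 0.001]
ft_force: [-1.2, -7.8, 4.5]
gripper_width: 0.0005
grip_force: 3.9
```

{"name": "move_arm", "arguments": {"translation": [[0,0.001,0],[0,0.002,0],[0,0.003,0],[0,0.003,0]], "spin": [0,0,0,0], "grip": [1,1,1,1]}}

```text
time_s: 9.6
position: [0.4979, -0.1764, 0.2478]
orientation: [0.09, 0.996, -0.004, 0.001]
ft_force: [-4.5, -15.1, 3.5]
gripper_width: 0.0006
grip_force: 8.0
```

{"name": "move_arm", "arguments": {"translation": [[0,0.001,0],[0,0.002,0],[0,0.002,0]], "spin": [0,0,0], "grip": [1,1,1]}}

```text
time_s: 9.85
position: [0.4977, -0.1756, 0.2478]
orientation: [0.09, 0.996, -0.005, 0.0]
ft_force: [-6.9, -21.5, 5.2]
gripper_width: 0.0004
grip_force: 11.5
```

Run:
```python
from h import *
o=r.get_obs();print(cr(o['position']),o['ft_force'])
for c in('scene','top'):
  p=r.capture(c)
  for n in("block","block_upper_end","stop_face","gate_post","gate_pivot"):print(c,n,[(cr(d['xyz']),round(d['p'],2)) for d in r.tip_of(p,n)[:2]])
```

```text
[-0.0358, 0.0004, 0.2478] [ -6.86315001 -21.54320472   5.24244546]
scene block [([-0.0235, 0.0001, 0.0482], 0.61), ([-0.3816, 0.0799, -0.0045], 0.52)]
scene block_upper_end [([0.1526, 0.0006, 0.0457], 0.59)]
scene stop_face [([0.1501, -0.0035, 0.0384], 0.93), ([-0.1242, 0.0817, 0.1271], 0.16)]
scene gate_post [([-0.1243, 0.0769, 0.1278], 0.78)]
scene gate_pivot [([-0.0454, 0.0643, 0.0488], 0.65)]
top block [([-0.032, -0.0014, 0.0442], 0.74)]
top block_upper_end [([0.1552, 0.0026, 0.0415], 0.77)]
top stop_face [([0.1538, 0.001, 0.0393], 0.63)]
top gate_post [([-0.1229, 0.0751, 0.125], 0.62), ([-0.3862, 0.0792, 0.0007], 0.53)]
top gate_pivot [([-0.0429, 0.0576, 0.049], 0.89)]
```

Force ramped from 8 to 21 N with hardly any movement, and the networks put the upper end at the stop: the block is home. Now I'll retreat, rise and go over the post.

{"name": "move_arm", "arguments": {"translation": [[0,-0.01,0],[0,-0.02,0],[0,-0.02,-0.03],[0,-0.02,-0.06],[0,-0.02,-0.095],[0.025,-0.045,-0.095],[0.05,-0.07,-0.095],[0.076,-0.093,-0.095],[0.076,-0.093,-0.095],[0.076,-0.093,-0.095]], "spin": [0,0,0,0,0,0,0,0,0,0], "grip": [1,1,1,1,0.2,0.2,0.2,0.2,0.2,0.2]}}

```text
time_s: 11.28
position: [0.4053, -0.2499, 0.3417]
orientation: [0.093, 0.996, 0.001, 0.0]
ft_force: [-0.5, 0.6, -0.3]
gripper_width: 0.0377
grip_force: 0.0
```

Run:
```python
from h import *
import cv2
o=r.get_obs();print(cr(o['position']),o['ft_force'],o['gripper_width'])
for c in('wrist','scene','top'):
  p=r.capture(c)
  if c=='wrist':cv2.imwrite('pics/w5.png',p['frame'][:,:,::-1])
  for n in("block","block_upper_end","gate_post","gate_pivot"):print(c,n,[(cr(d['xyz']),round(d['p'],2)) for d in r.tip_of(p,n)[:2]])
go(-.1265,.077,.092)
```

```text
[-0.1259, 0.0775, 0.3417] [-0.47132035  0.62331715 -0.34769227] 0.0377175927158897
wrist block []
wrist block_upper_end []
wrist gate_post [([-0.1277, 0.0777, 0.1271], 0.59)]
wrist gate_pivot [([-0.0467, 0.0646, 0.0489], 0.6)]
scene block [([-0.0226, 0.002, 0.049], 0.66)]
scene block_upper_end []
scene gate_post [([-0.129, 0.0739, 0.1299], 0.73)]
scene gate_pivot [([-0.0451, 0.064, 0.0453], 0.62)]
top block [([-0.0275, 0.0014, 0.043], 0.82)]
top block_upper_end [([0.1559, -0.0002, 0.0421], 0.79)]
top gate_post []
top gate_pivot [([-0.0448, 0.0604, 0.049], 0.75), ([0.0004, 0.0012, -0.0018], 0.66)]
t 12.0333 shift [0.0005, -0.0012, 0.0587] spin 0.1 f [-0.  -0.3  0.7]
```

View pics/w5.png

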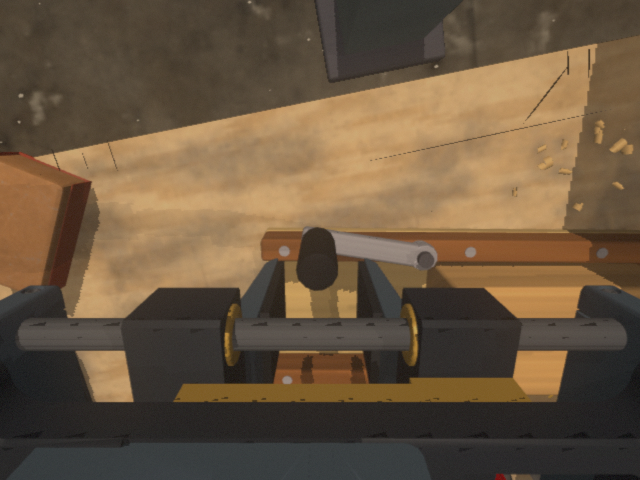

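The post at about pixel (318,260) sits centred between the open fingers, so I'll descend and grip it lightly.

{"name": "move_arm", "arguments": {"translation": [[0,-0.001,0.02],[0,-0.001,0.04],[0,-0.001,0.058],[0,-0.001,0.058],[0,-0.001,0.058],[0,-0.001,0.058],[0,-0.001,0.058],[0,-0.001,0.058],[0,-0.001,0.058],[0,-0.001,0.058]], "spin": [0,0,0,0,0,0,0,0,0,0], "grip": [0.2,0.2,0.2,0.2,1,1,1,1,1,1], "newtons": 10}}

```text
time_s: 12.87
position: [0.4063, -0.2506, 0.2843]
orientation: [0.092, 0.996, -0.0, 0.001]
ft_force: [-0.3, 0.1, -0.2]
gripper_width: 0.036
grip_force: 0.0
```

```bash
python3 -c "
from h import *
o=r.get_obs();print(cr(o['position']),o['ft_force'],o['gripper_width'],o['grip_force'])"
```

```text
[-0.1264, 0.0764, 0.2843] [-0.30584459  0.09103854 -0.21347825] 0.03598478670890525 0.0
```

Fingers still closing; wait a moment, then swing.

{"name": "move_arm", "arguments": {"translation": [[0,0,0],[0,0,0],[0,0,0],[0,0,0],[0,0,0],[0,0,0]], "spin": [0,0,0,0,0,0], "grip": [1,1,1,1,1,1]}}

```text
time_s: 13.37
position: [0.4061, -0.2515, 0.284]
orientation: [0.091, 0.996, -0.002, 0.0]
ft_force: [-1.8, -5.5, 0.6]
gripper_width: 0.0255
grip_force: 10.0
```

{"name": "move_arm", "arguments": {"translation": [[-0.01,-0.001,0],[-0.02,-0.001,0],[-0.031,0.0005,0],[-0.041,0.003,0],[-0.051,0.007,0],[-0.06,0.012,0],[-0.069,0.019,0],[-0.0765,0.026,0],[-0.083,0.034,0],[-0.089,0.043,0]], "spin": [0,0,0,0,0,0,0,0,0,0], "grip": [1,1,1,1,1,1,1,1,1,1]}}

```text
time_s: 14.2
position: [0.5057, -0.2286, 0.2855]
orientation: [0.091, 0.996, -0.006, 0.008]
ft_force: [8.2, -13.0, -2.6]
gripper_width: 0.0257
grip_force: 10.0
```

```bash
python3 -c "
from h import *
o=r.get_obs();print(cr(o['position']),o['ft_force'],o['gripper_width'],o['grip_force']);go(-.0435,-.022,.094)"
```

```text
[-0.0865, -0.0173, 0.2855] [  8.1768862  -12.97749862  -2.58232203] 0.025706335889279196 9.983525723218918
t 14.2 shift [-0.0049, 0.043, 0.0001] spin 0.2 f [  8.2 -13.   -2.6]
```

{"name": "move_arm", "arguments": {"translation": [[-0.003,0.008,0],[-0.005,0.016,0],[-0.006,0.024,0],[-0.007,0.032,0],[-0.007,0.038,0],[-0.007,0.041,0],[-0.007,0.041,0]], "spin": [0,0,0,0,0,0,0], "grip": [1,1,1,1,1,1,1]}}

```text
time_s: 14.78
position: [0.5193, -0.1875, 0.2857]
orientation: [0.091, 0.996, -0.004, 0.007]
ft_force: [7.8, -9.4, -1.6]
gripper_width: 0.026
grip_force: 10.0
```

Run:
```python
from h import *
import cv2
o=r.get_obs();print(cr(o['position']),o['ft_force'],o['gripper_width'],o['grip_force']);go(-.0435,-.022,.094)
for c in('wrist','scene'):
  p=r.capture(c)
  for n in("block","block_upper_end","gate_post","gate_pivot"):print(c,n,[(cr(d['xyz']),round(d['p'],2)) for d in r.tip_of(p,n)[:2]])
```

```text
[-0.0436, -0.023, 0.2857] [ 7.79053919 -9.35043265 -1.5544972 ] 0.025951034086933302 10.003035217523575
t 14.7833 shift [0.001, 0.0001, 0.0007] spin 0.2 f [ 7.8 -9.4 -1.6]
wrist block [([-0.0299, -0.0012, 0.0486], 0.77)]
wrist block_upper_end []
wrist gate_post [([-0.0458, -0.0222, 0.1246], 0.67)]
wrist gate_pivot [([-0.0484, 0.0623, 0.05], 0.61)]
scene block [([-0.0257, 0.0027, 0.0476], 0.97)]
scene block_upper_end [([0.1501, -0.0009, 0.0446], 0.78)]
scene gate_post [([-0.0424, -0.0199, 0.1267], 0.67)]
scene gate_pivot [([-0.0421, 0.0607, 0.0465], 0.78)]
```

{"name": "move_arm", "arguments": {"translation": [[0,0.002,0],[0,0.004,0],[0,0.006,0],[0,0.006,0]], "spin": [0,0,0,0], "grip": [1,1,1,1]}}

```text
time_s: 15.62
position: [0.5199, -0.1842, 0.2856]
orientation: [0.09, 0.996, -0.007, 0.007]
ft_force: [5.1, -21.2, -2.6]
gripper_width: 0.0297
grip_force: 10.0
```

```bash
python3 -c "
from h import *
o=r.get_obs();print(cr(o['position']),o['ft_force'],o['gripper_width'],o['grip_force'])"
```

```text
[-0.0402, -0.023, 0.2856] [  5.05433166 -21.17520754  -2.62555426] 0.02969401112755193 10.001628398895264
```

Force has reached 21 N and the fingers are being forced open (26 to 30 mm), so the gate is at its hard limit. I'll ease off, open and rise.

{"name": "move_arm", "arguments": {"translation": [[0,-0.003,0],[0,-0.005,0],[0,-0.005,0],[0,-0.005,0],[0,-0.005,0],[0,-0.005,0],[0,-0.005,-0.01],[0,-0.005,-0.04],[0,-0.005,-0.08],[0,-0.005,-0.12]], "spin": [0,0,0,0,0,0,0,0,0,0], "grip": [0.5,0.5,0.5,0.5,0.5,0.5,0.5,0.5,0.5,0.5]}}

```text
time_s: 16.45
position: [0.5158, -0.1842, 0.4051]
orientation: [0.092, 0.996, 0.0, -0.001]
ft_force: [0.8, -0.1, 0.9]
gripper_width: 0.0455
grip_force: 0.0
```

{"name": "move_arm", "arguments": {"translation": [[0.03,-0.01,-0.02],[0.06,-0.02,-0.02],[0.09,-0.03,-0.02],[0.09,-0.03,-0.02],[0.09,-0.03,-0.02]], "spin": [0,0,0,0,0], "grip": [0.5,0.5,0.5,0.5,0.5]}}

```text
time_s: 16.87
position: [0.421, -0.1974, 0.4249]
orientation: [0.092, 0.996, -0.0, 0.001]
ft_force: [0.5, 0.0, -1.2]
gripper_width: 0.046
grip_force: 0.0
```

Run:
```python
from h import *
import cv2
o=r.get_obs();print(cr(o['position']),o['ft_force'],o['gripper_width'],o['grip_force'])
L=[]
for c in('wrist','scene','top'):
  p=r.capture(c);L.append(p['frame'][:,:,::-1])
  for n in("block","block_upper_end","stop_face","gate_post","gate_pivot"):print(c,n,[(cr(d['xyz']),round(d['p'],2)) for d in r.tip_of(p,n)[:2]])
s=cv2.resize(L[1][190:340,230:400],(400,353));w_=cv2.resize(L[0],(400,300))
cv2.imwrite('pics/w6.png',cv2.hconcat([w_,s[:300]]))
```

```text
[-0.0714, 0.0718, 0.4249] [ 0.51743159  0.04954931 -1.18729612] 0.04598606536138505 0.0
wrist block [([-0.0314, 0.0021, 0.047], 0.73), ([-0.0476, 0.0629, 0.0496], 0.62)]
wrist block_upper_end []
wrist stop_face []
wrist gate_post []
wrist gate_pivot [([-0.0479, 0.0635, 0.048], 0.93)]
scene block [([-0.0256, 0.001, 0.0473], 0.64)]
scene block_upper_end [([0.1516, 0.001, 0.046], 0.96)]
scene stop_face [([0.1532, -0.0011, 0.0378], 0.85)]
scene gate_post [([-0.044, -0.0203, 0.1299], 0.43)]
scene gate_pivot [([-0.0439, 0.0631, 0.0466], 0.6)]
top block [([-0.0302, 0.0002, 0.0412], 0.85)]
top block_upper_end [([0.1554, 0.0003, 0.0435], 0.95)]
top stop_face [([0.1477, -0.0027, 0.0413], 0.93)]
top gate_post [([-0.0433, -0.0243, 0.125], 0.45), ([0.1529, 0.0012, 0.0402], 0.27)]
top gate_pivot []
```

View pics/w6.png

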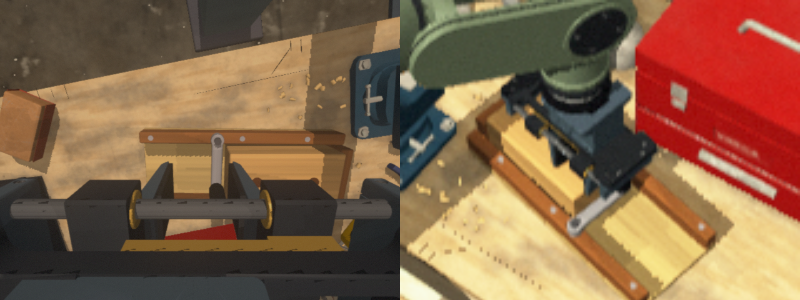

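The gate bar lies square across the channel (pivot around pixel 217,140, left half). The block is flat and home behind it, and the gripper is clear.

```bash
python3 -c "
from workcell import r
print(r.sign_off())"
```

```text
the job is handed in; nothing more can be done
None
```

I've handed the job in: the block was tipped over and slid home against the end stop, the gate is closed across the channel behind it, and the gripper is clear; the sign-off returned no verdict.

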